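# Load a wire reel on the bench reel holder

### The arm

A 6-joint arm with a two-finger parallel gripper is mounted at the origin on the work surface. World frame = base frame: x ahead of the robot, y to its left, z up, the work surface at z = 0. Lengths are in m, angles in rad, forces in N, time in s.
With the tool pointing down it reaches from about 0.275 to 0.75 m from the base axis. Payload 10.2 kg.
Tool frame: the origin (TCP) lies at the very end of the fingers, on their centre line; the grasp point (between the pads) lies arm.grasp_offset behind it (arm.grasp_offset is the distance from the TCP to the grasp point, in m); z points along the fingers, y is the line along which they close (so a half turn about z gives the same grasp; the last joint's range is limited). The gripper opens to 85 mm and grips with 20 to 120 N. Pads are 22 mm wide; open, the fingers measure 114 mm over their backs; the gripper's body (76 mm by 85 mm) begins 54 mm behind the grasp point. The pads swing forward as they close: fully open they stand 13 mm farther back than shut.
Start: joints at [-1.33, 0.313, 1.498, -0, 1.331, -0.223], TCP at [0.235, -0.47, 0.231] pointing down, gripper open.
Joint ranges: [-2.94, 2.94], [-0.97, 2.17], [0.19, 2.56], [-1.23, 4.37], [0.02, 3.11], [-2.88, 2.88]. Speed limits (rad/s): [2.39, 2.39, 3.01, 3.14, 3.14, 3.14].

### API

Orientations are given as a unit quaternion [w, x, y, z].
In Python, from workcell import arm gives the robot as it stands. The module is installed in compiled form; this text tells all that it offers.
- The arm moves only by the tool jog_arm, never from a script. Its argument "targets" is a list of rows, each a list of 3 entries, a list of its own where there are three numbers: the turn, a rotation vector about the tool's x, y, z as a fraction of full scale, then the shift along the tool's x, y, z as a fraction of full scale, then the closure, from -1 (fully open) to 1 (shut). A call has 1 to 12 rows; each row shifts and turns the commanded pose from where the row before left it, along the tool's axes as they then stand; what a row does not reach is not made up. Full scale, the value 1, is 0.2 m for a shift and 120 degrees for a turn. A row lasts 1/8 s, in which the tool goes at most 62.5 mm and 10.7 degrees, less where a joint would pass 70% of its speed; a pose out of reach is approached as far as the arm can. A call with a number of a shift or a turn outside -1 to 1 is refused whole. A call with a gripper value outside its range is refused whole. The fingers move at their own pace and stop on an object; the grip force is fixed at half the most. Time passes only in rows, so rows that do not move let the fingers close. It gives the time, the measured TCP pose, the force, the opening and the grip force at its end, in the units of the state.
- arm.observe(): the state, without advancing time (a new reading comes with each control period).
- arm.capture(name): name is "scene" or "side" or "wrist"; returns a dict with "pixels" (420x560x3 uint8, red, green, blue), "mtx" (3x3 intrinsics, pixels), "cam_to_world" (4x4, takes a point from camera to world coordinates). Camera axes: x right, y down, z forward; pixel columns grow to the right and rows downward; lengths in m; the calibration is good to about 2 mm. The wrist camera is an equidistant fisheye: a pixel r from the principal point sees the ray r / f radians off the axis. A picture is of the moment at which its call begins. There is no depth.
- arm.sign_off(): hands the job in; it is judged then, once.
The state is a dict: "time_s": time; "joint_positions": joint angles; "qvel": joint speeds; "joint_torque": joint torques, N m; "tool_pos": TCP position; "ee_rot": TCP orientation; "ft_force": force on the tool from outside, world axes, zero at the start; "wrist_torque": the same for the moment, N m; "opening": finger opening in m; "gripper_force": force on a finger pad.
Only numpy, scipy, OpenCV 4.12 (cv2) and the standard library are available. Lean on these libraries where they do the work, as an engineer would, in place of code of your own. Each camera call takes 0.05 s, during which the arm holds its last target. There are 200 camera calls.

### The job

Load the wide copper wire reel that stands on its rims on the work plate onto the bench reel holder: bring it in line with the spindle, slide it on until it is fully home against the shoulder and hangs there, then fold the spindle's hinged nose down so that the reel cannot come off. Do not shift the circuit board, the meter, the small solder spool or the bottle.

Things in the scene. Friction and masses are not known exactly. Their poses are not given: they have to be found in the camera images.
- reel: Copper wire reel, 0.5 to 0.8 kg, on its rims: grey flanges 84 mm across, 4 mm thick; 76 mm overall; winding 68 mm across; bore 32 mm right through. Origin at its middle; y along the bore, x and z turn as it rolls. A push at 15 mm/s lets it roll on by up to 20 mm, faster ones far more, 8 mm/s hardly; 3 to 6 N slide it along its axis; two fingers pushed flat against an end square it up.
- plate: Fixed pale work plate on the bench, 310 (x) by 300 (y) by 8 mm thick, origin under its centre; the reel starts on it, off to one side of the spindle's line and a little askew. Its +y edge is about 86 mm from the holder's upright: the nose reaches 45 mm over the plate, and a reel that is fully home has left the plate and hangs clear of it.
- holder: Fixed steel reel holder. Origin on the bench below the spindle, in the front face of its upright (90 mm wide, 104 tall, 5 thick, foot behind it). The level spindle, 16 mm in diameter, sticks out along the holder's -y, axis 56 mm above the bench, straight for 81 mm. A reel that is home has its middle at holder y = -42 mm, its free face at -80 mm, and hangs with its middle 48 mm above the bench.
- shoulder (a point): Centre of the free face of the shoulder, a disc 40 mm across at the spindle's root, 4 mm from the upright; a reel that is home touches it. The spindle's top is 2 mm lower than the top of the bore of a reel standing on the plate: the reel slides on without a lift, and the tapered nose leads it in from up to 8 mm to either side.
- nose (a joint): Angle of the spindle's hinged nose (rad): 0 in line with the spindle (the reel passes over it), growing as it folds down, stop at 1.5 (hanging down, a keeper in front of the reel). Starts between 0 and 0.25 and stays where it is left (about 0.5 N at the tip moves it). Its cross pin is level, on the spindle's axis, 94.5 mm from the upright; it folds fully down only when the reel is home.
- nose_tip (a point): Tip of the hinged nose, a dark steel taper 16 mm thick at its root and 7 mm at its tip, which lies 37 mm from the cross pin (131.5 mm from the upright when in line).
- board: Loose phone circuit board with metal shields lying flat on the plate, 20 to 22 mm by 92 mm, 6 mm thick, on the other side of the spindle's line from the reel. Origin under its centre, y along its length.
- meter: Loose orange hand-held multimeter lying on the bench, 150 by 72 mm, 46 mm high. Origin under its centre.
- solder: Small steel-grey spool of solder lying on its flange on the bench, 52 mm in diameter, 30 mm high. Origin under its centre.
- bottle: Glass solvent bottle with a metal cap on the bench, 68 mm in diameter, 92 mm high. Origin under its centre.
Mind the look-alikes: they are no part of the job. Leave any blue or turquoise look-alike of the reel alone. Of the things that look like the holder, the smaller one is meant.

How it is judged:
By the outcome, as a careful person would: the job done as asked, in the order asked, and still so for the second after the job is handed in, with the robot touching nothing.
It also fails if it takes over 72 s, if anything falls off the work surface, if the arm or the gripper's body presses on something with over 40 N, if the wrist force passes 120 N, or if a joint passes its speed limit or range.

## Working session

There is one attempt and no reset: what is moved stays moved. The work goes in short steps, Python scripts to look and compute and a tool call to move; the robot and the scene stay as the last step left them, time stands still between calls to the robot, and variables do not carry over. Pictures are saved under pics/ and viewed, at most 12 in all, crops included, and the job is handed in when it is done.

Besides the shell and the picture viewer there is one more tool, called after "Emit:" as name(argument=value, ...), one argument or row to a line, values as JSON. jog_arm: Moves the arm, as the interface text tells. Shift numbers are shares of 0.2 m and turn numbers shares of 120 degrees, none past 1 either way. Its arguments: {"type":"object","properties":{"targets":{"type":"array","items":{"type":"array"}}},"required":["targets"]}

```bash
mkdir -p pics; cat > h.py <<'E'
import numpy as np, cv2
from workcell import arm
from scipy.spatial.transform import Rotation as R
def cap(n,save=None):
    c=arm.capture(n)
    if save: cv2.imwrite('pics/'+save,c['pixels'][:,:,::-1])
    return c
def ray(c,u,v):
    K=np.array(c['mtx']);T=np.array(c['cam_to_world'])
    d=T[:3,:3]@np.array([(u-K[0,2])/K[0,0],(v-K[1,2])/K[1,1],1.]);return T[:3,3],d
def onz(c,u,v,z):
    o,d=ray(c,u,v);return o+d*(z-o[2])/d[2]
def proj(c,p):
    T=np.linalg.inv(np.array(c['cam_to_world']));q=T[:3,:3]@np.asarray(p)+T[:3,3];k=np.array(c['mtx'])@q;return k[:2]/k[2]
def two(c1,p1,c2,p2):
    o1,d1=ray(c1,*p1);o2,d2=ray(c2,*p2)
    s=np.linalg.lstsq(np.c_[d1,-d2],o2-o1,rcond=None)[0];a=o1+d1*s[0];b=o2+d2*s[1];return (a+b)/2,np.linalg.norm(a-b)
E
python3 - <<'E'
from h import *
np.set_printoptions(precision=3,suppress=True)
a=cap('scene','s0.png');b=cap('side','d0.png')
for c in(a,b):print(np.array(c['mtx']),np.array(c['cam_to_world']))
s=arm.observe();print(s,arm.grasp_offset)
E
```

```text
[[520.369   0.    274.879]
 [  0.    520.369 210.929]
 [  0.      0.      1.   ]] [[-0.799  0.515 -0.311  0.894]
 [ 0.601  0.685 -0.411  0.623]
 [ 0.002 -0.516 -0.857  1.321]
 [ 0.     0.     0.     1.   ]]
[[418.632   0.    280.067]
 [  0.    418.632 212.602]
 [  0.      0.      1.   ]] [[-0.884 -0.342  0.319  0.024]
 [-0.468  0.629 -0.62   0.839]
 [ 0.011 -0.698 -0.716  0.977]
 [ 0.     0.     0.     1.   ]]
{'time_s': 0.1, 'joint_positions': array([-1.33 ,  0.313,  1.498,  0.   ,  1.331, -0.223]), 'qvel': array([ 0.   , -0.001, -0.003, -0.001, -0.001,  0.002]), 'joint_torque': array([  0.002, -41.29 , -26.014,  -0.   ,   0.003,   0.   ]), 'tool_pos': array([ 0.235, -0.469,  0.231]), 'ee_rot': array([-0.001,  0.973,  0.23 ,  0.   ]), 'ft_force': array([-0.612,  1.283,  0.687]), 'wrist_torque': array([-0.054,  0.058, -0.038]), 'gripper_force': 0.0, 'opening': 0.08528040897496253} 0.0187
```

View pics/s0.png

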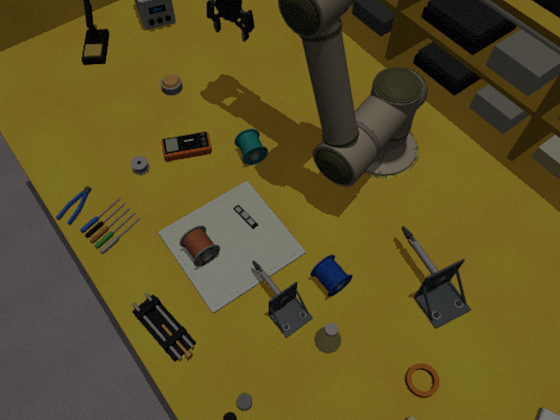

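View pics/d0.png

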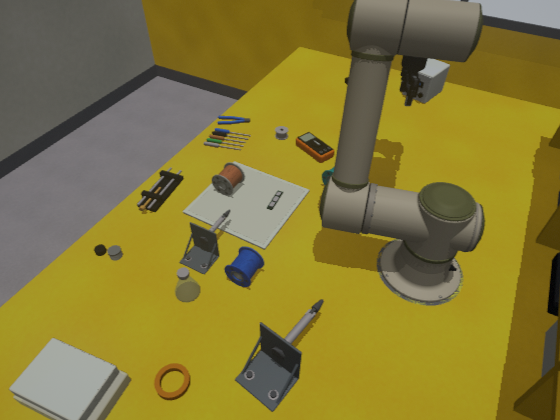

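The scene view shows the copper reel at (200,246) on the plate, the board at (246,216), and the small holder at about (285,300) with its nose tip near (256,264). The blue reel is at (331,275) and the bottle at (328,337). The side view shows the reel at (228,178), the holder at (200,245) and the tip at (227,213). Next I'll look at zoomed crops.

```bash
python3 - <<'E'
from h import *
np.set_printoptions(precision=4,suppress=True)
A=cv2.imread('pics/s0.png');B=cv2.imread('pics/d0.png')
z=lambda I,x,y,w,h:cv2.resize(I[y:y+h,x:x+w],(w*4,h*4),interpolation=cv2.INTER_CUBIC)
L=z(A,155,180,200,150);cv2.imwrite('pics/zs.png',L)
cv2.imwrite('pics/zd.png',z(B,155,145,200,150))
a=cap('scene');b=cap('side')
for c,n in((a,'s'),(b,'d')):
    im=c['pixels'];hsv=cv2.cvtColor(im,cv2.COLOR_RGB2HSV)
    m=((hsv[...,1]<70)&(hsv[...,2]>150)).astype(np.uint8)
    k,l,st,ce=cv2.connectedComponentsWithStats(m)
    roi=[i for i in range(1,k)]
    i=l[215,180] if n=='s' else l[215,240]
    i=l[270,210] if n=='s' else l[225,240]
    print(st[i])
    h=cv2.findContours((l==i).astype(np.uint8),0,2)[0][0]
    hull=cv2.convexHull(h)
    q=cv2.approxPolyN(hull,4,ensure_convex=True).reshape(-1,2)
    print(q);P=np.array([onz(c,*p,.008) for p in q]);print(P,np.linalg.norm(P-np.roll(P,-1,0),axis=1),P.mean(0))
E
```

```text
[     0      0    560    420 235200]
[[559   0]
 [559 419]
 [  0 419]
 [  0   0]]
[[-1.0468 -0.1081  0.008 ]
 [ 0.2239  0.8597  0.008 ]
 [ 1.2843  0.062   0.008 ]
 [ 0.6956 -1.4137  0.008 ]] [1.5973 1.3269 1.5888 2.1773] [ 0.2893 -0.15    0.008 ]
[ 183  162  126   86 4788]
[[309 189]
 [264 248]
 [182 211]
 [234 161]]
[[ 0.4224 -0.1478  0.008 ]
 [ 0.4297  0.1525  0.008 ]
 [ 0.7385  0.1444  0.008 ]
 [ 0.7287 -0.1534  0.008 ]] [0.3004 0.3089 0.298  0.3063] [ 0.5798 -0.0011  0.008 ]
```

View pics/zs.png

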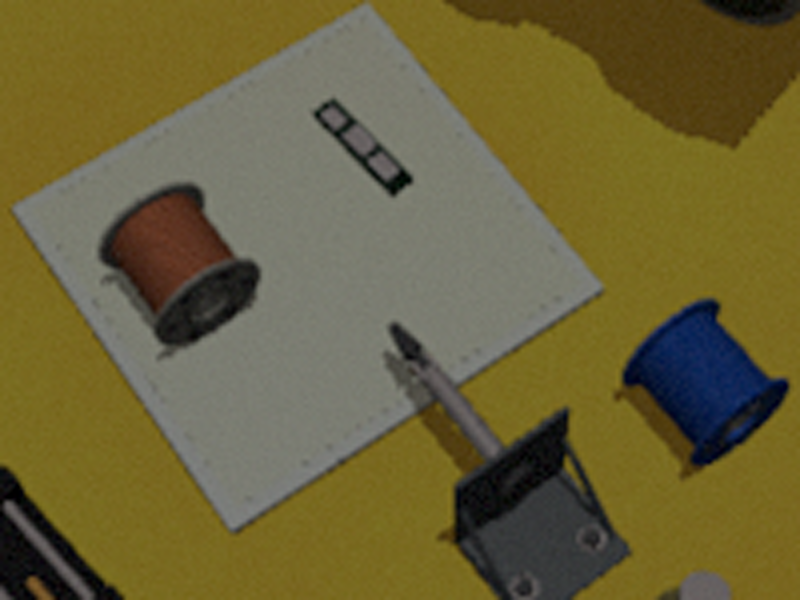

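View pics/zd.png

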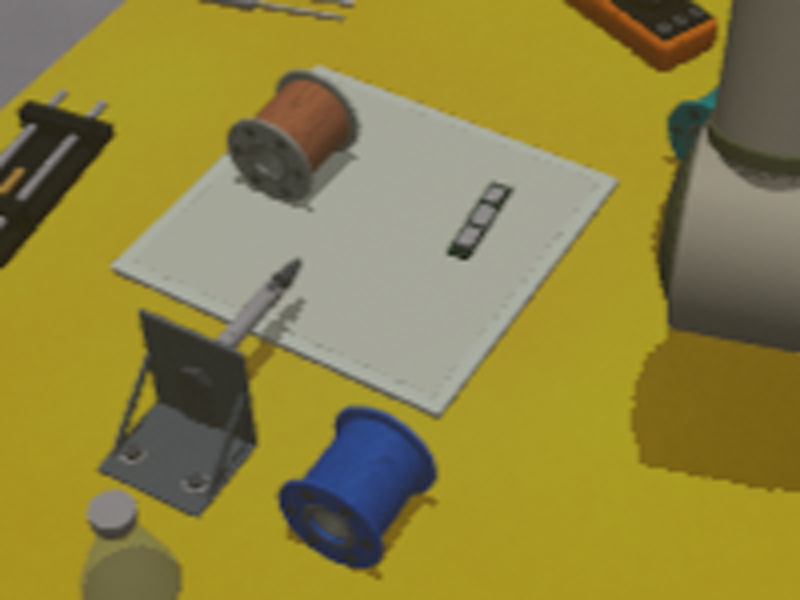

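The crops show the spindle in the scene crop with its tip at (394,326) and root near (497,445), and the upright's top corners at (456,487) and (567,409). In the side crop the tip is at (295,264) and the top corners at (142,312) and (243,357). The reel's near-face centre is about (208,303) in the scene crop and (270,162) in the side crop.

```bash
python3 - <<'E'
from h import *
np.set_printoptions(precision=4,suppress=True)
a=cap('scene');b=cap('side')
S=lambda u,v:((u+.5)/4-.5+155,(v+.5)/4-.5+180)
D=lambda u,v:((u+.5)/4-.5+155,(v+.5)/4-.5+145)
for n,p,q in(('tip',(394,326),(295,264)),('upL',(567,409),(243,357)),('upR',(456,487),(142,312)),('nearface',(209,302),(270,163))):
    P,e=two(a,S(*p),b,D(*q));print(n,P,e)
for c,F,pts in((a,S,[(12,208),(368,4),(603,291),(234,531)]),(b,D,[(440,414),(112,268),(617,182)])):
    P=np.array([onz(c,*F(*p),.008) for p in pts]);print('plate',P.round(4).tolist())
print('board',onz(a,*S(363,147),.014),onz(b,*D(480,221),.014))
print('board ends', [onz(a,*S(*p),.014) for p in((325,106),(402,190))],[onz(b,*D(*p),.014) for p in((500,187),(459,255))])
# copper winding mask and dark flange outlines
for c,n in((a,'s'),(b,'d')):
    hsv=cv2.cvtColor(c['pixels'],cv2.COLOR_RGB2HSV)
    m=((hsv[...,0]<14)&(hsv[...,1]>90)).astype(np.uint8)
    x,y,w,h=(175,220,50,50) if n=='s' else (205,155,50,50)
    mm=np.zeros_like(m);mm[y:y+h,x:x+w]=m[y:y+h,x:x+w]
    ct=max(cv2.findContours(mm,0,2)[0],key=cv2.contourArea)
    print(n,cv2.contourArea(ct),cv2.minAreaRect(ct),cv2.boundingRect(ct))
E
```

```text
tip [0.5769 0.11   0.0594] 0.0035314954465241596
upL [0.5336 0.2389 0.1024] 0.0010824920828512356
upR [0.6204 0.2382 0.1024] 0.00025299138763458095
nearface [0.6639 0.0156 0.0504] 0.001647204121565069
plate [[0.7279, -0.1536, 0.008], [0.4207, -0.1446, 0.008], [0.4299, 0.1535, 0.008], [0.7344, 0.1449, 0.008]]
plate [[0.4278, 0.152, 0.008], [0.735, 0.1457, 0.008], [0.4204, -0.1425, 0.008]]
board [ 0.4987 -0.0405  0.014 ] [ 0.4973 -0.0389  0.014 ]
board ends [array([ 0.5008, -0.086 ,  0.014 ]), array([0.497 , 0.0056, 0.014 ])] [array([ 0.5022, -0.0834,  0.014 ]), array([0.4934, 0.0041, 0.014 ])]
s 474.5 ((196.38841247558594, 241.19168090820312), (22.834135055541992, 24.995946884155273), 54.1623420715332) (183, 228, 30, 30)
d 237.5 ((231.65292358398438, 173.98825073242188), (19.198345184326172, 16.48671531677246), 40.601295471191406) (219, 165, 23, 22)
```

Emit:
jog_arm(
  targets=[
    [[0, 0, 0.074], [0, 0, 0], -1],
    [[0, 0, 0.074], [0, 0, 0], -1],
    [[0, 0, 0.074], [0, 0, 0], -1],
    [[0, 0, 0], [0.12, -0.147, -0.016], -1],
    [[0, 0, 0], [0.12, -0.147, -0.016], -1],
    [[0, 0, 0], [0.12, -0.147, -0.016], -1],
    [[0, 0, 0], [0.12, -0.147, -0.016], -1],
    [[0, 0, 0], [0.12, -0.147, -0.016], -1],
    [[0, 0, 0], [0.12, -0.147, -0.016], -1],
    [[0, 0, 0], [0.12, -0.147, -0.016], -1],
    [[0, 0, 0], [0.12, -0.147, -0.016], -1],
    [[0, 0, 0], [0.12, -0.147, -0.016], -1],
  ],
)

```text
time_s: 1.8
tool_pos: [0.4518, -0.2041, 0.2602]
ee_rot: [0.0, 1.0, -0.001, 0.0]
ft_force: [-0.2, 0.1, -0.2]
opening: 0.0856
gripper_force: 0.0
```

Emit:
jog_arm(
  targets=[
    [[0, 0, 0], [0.12, -0.147, -0.016], -1],
    [[0, 0, 0], [0.12, -0.147, -0.016], -1],
    [[0, 0, 0], [0.12, -0.147, -0.016], -1],
    [[0, 0, 0], [0.12, -0.147, -0.016], -1],
    [[0, 0, 0], [0.12, -0.147, -0.016], -1],
    [[0, 0, 0], [0.12, -0.147, -0.016], -1],
    [[0, 0, 0], [0.12, -0.147, -0.016], -1],
    [[0, 0, 0], [0, 0, 0], -1],
  ],
)

```text
time_s: 2.8
tool_pos: [0.6202, 0.0022, 0.2819]
ee_rot: [-0.0, 1.0, 0.001, -0.0]
ft_force: [-0.1, 0.2, 0.6]
opening: 0.0853
gripper_force: 0.0
```

```bash
python3 - <<'E'
from h import *
np.set_printoptions(precision=4,suppress=True)
c=cap('wrist','w0.png');print(np.array(c['mtx']),np.array(c['cam_to_world']));s=arm.observe();print(s['tool_pos'],s['ee_rot'],s['ft_force'])
E
```

```text
[[325.1923   0.     279.4473]
 [  0.     325.1923 204.4409]
 [  0.       0.       1.    ]] [[ 0.0021 -0.9566 -0.2914  0.6945]
 [-1.     -0.0022 -0.      0.002 ]
 [-0.0006  0.2914 -0.9566  0.4224]
 [ 0.      0.      0.      1.    ]]
[0.6195 0.001  0.2819] [ 0.      1.      0.0002 -0.0004] [-0.0897  0.0484 -0.865 ]
```

View pics/w0.png

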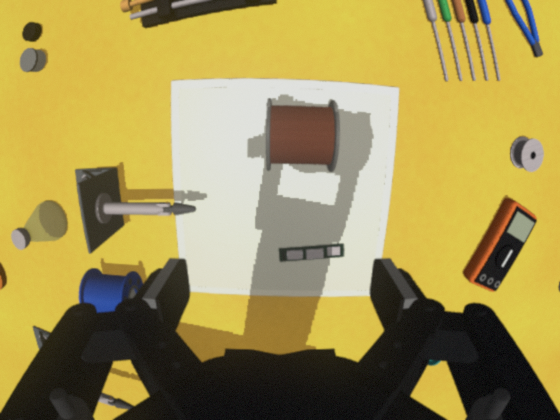

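The wrist view shows the reel at (302,134) with its flanges at columns about 268 and 336. The spindle lies along row 208, with its tip at (195,209) and root at (105,208). The board is at (311,253).

```bash
cat >> h.py <<'E'
def fray(c,u,v):
    K=np.array(c['mtx']);T=np.array(c['cam_to_world']);x=(u-K[0,2])/K[0,0];y=(v-K[1,2])/K[1,1];r=np.hypot(x,y)+1e-12
    return T[:3,3],T[:3,:3]@np.array([np.sin(r)*x/r,np.sin(r)*y/r,np.cos(r)])
def fz(c,u,v,z):
    o,d=fray(c,u,v);return o+d*(z-o[2])/d[2]
E
python3 - <<'E'
from h import *
np.set_printoptions(precision=4,suppress=True)
c=cap('wrist');im=c['pixels'];hsv=cv2.cvtColor(im,cv2.COLOR_RGB2HSV)
m=(hsv[...,0]<14)&(hsv[...,1]>90);m[:85]=0;m[185:]=0;m[:,:250]=0;m[:,350:]=0
up=[];lo=[]
for u in range(276,330,2):
    v=np.where(m[:,u])[0];up.append(fz(c,u,v.min()-.5,.052)[:2]);lo.append(fz(c,u,v.max()+.5,.052)[:2])
for L in(up,lo):
    p=np.polyfit(np.array(L)[:,1],np.array(L)[:,0],1);print('x=',p[0],'*y+',p[1],np.degrees(np.arctan(p[0])))
l=[];r=[]
for v in range(110,160,3):
    u=np.where(m[v])[0];l.append(fz(c,u.min()-.5,v,.084)[:2]);r.append(fz(c,u.max()+.5,v,.084)[:2])
for L in(l,r):
    p=np.polyfit(np.array(L)[:,0],np.array(L)[:,1],1);print('y=',p[0],'*x+',p[1],np.degrees(np.arctan(p[0])),np.mean(L,0))
# spindle edges: bright/dark rows between u=110..185
g=im.astype(int)
print('light',hsv[200:218,140].tolist())
for p in((195,209),(105,208)):print(fz(c,*p,.056))
for p in((171,81),(399,88),(383,296),(185,291)):print('plate',fz(c,*p,.008))
E
```

```text
x= 0.013275515332279303 *y+ 0.6970489439916782 0.7605863197651505
x= 0.018048918730438488 *y+ 0.6328083050092509 1.0340145963875957
y= -0.015902185413329724 *x+ 0.02233408716862398 -0.9110513189953166 [0.667  0.0117]
y= -0.003965479688184294 *x+ -0.05151393964984998 -0.2272040589526571 [ 0.6676 -0.0542]
light [[25, 164, 213], [25, 152, 183], [23, 95, 132], [18, 36, 120], [8, 21, 133], [8, 20, 152], [9, 20, 165], [11, 20, 175], [9, 18, 182], [5, 16, 187], [8, 17, 184], [9, 20, 178], [12, 23, 168], [18, 38, 162], [23, 104, 177], [25, 154, 208], [25, 165, 219], [25, 164, 221]]
[0.5763 0.103  0.056 ]
[0.5771 0.2294 0.056 ]
plate [0.7345 0.1413 0.008 ]
plate [ 0.7267 -0.1553  0.008 ]
plate [ 0.4182 -0.1611  0.008 ]
plate [0.4282 0.1459 0.008 ]
```

Emit:
jog_arm(
  targets=[
    [[0, 0, 0], [0.22, 0.115, 0], -1],
    [[0, 0, 0], [0, 0, 0.2], -1],
    [[0, 0, 0], [0, 0, 0.2], -1],
    [[0, 0, 0], [0, 0, 0.2], -1],
    [[0, 0, 0], [0, 0, 0.2], -1],
    [[0, 0, 0], [0, 0, 0.1], -1],
    [[0, 0, 0], [0, 0, 0], -1],
    [[0, 0, 0], [0, 0, 0], -1],
  ],
)

```text
time_s: 3.9
tool_pos: [0.6637, -0.0233, 0.1039]
ee_rot: [0.0, 1.0, -0.001, 0.001]
ft_force: [-0.3, -1.1, 0.2]
opening: 0.0854
gripper_force: 0.0
```

```bash
python3 - <<'E'
from h import *
c=cap('wrist','w1.png')
E
```

```text
(no output)
```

View pics/w1.png

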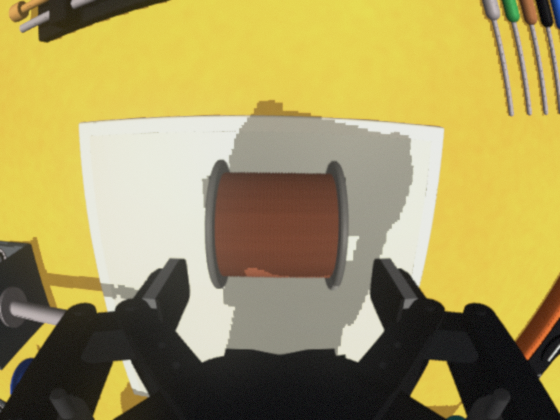

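The reel spans columns 206 to 348, centred between the finger pads at 188 and 372. I'll descend and grip.

Emit:
jog_arm(
  targets=[
    [[0, 0, 0], [0, -0.006, 0.05], -1],
    [[0, 0, 0], [0, 0, 0.08], -1],
    [[0, 0, 0], [0, 0, 0.08], -1],
    [[0, 0, 0], [0, 0, 0.08], -1],
    [[0, 0, 0], [0, 0, 0], -1],
    [[0, 0, 0], [0, 0, 0], 1],
    [[0, 0, 0], [0, 0, 0], 1],
    [[0, 0, 0], [0, 0, 0], 1],
    [[0, 0, 0], [0, 0, 0], 1],
    [[0, 0, 0], [0, 0, 0], 1],
  ],
)

```text
time_s: 5.2
tool_pos: [0.6636, -0.0214, 0.0448]
ee_rot: [-0.0, 1.0, -0.001, 0.0]
ft_force: [0.8, 0.6, -0.7]
opening: 0.0754
gripper_force: 73.0
```

Emit:
jog_arm(
  targets=[
    [[0, 0, 0], [0, 0, -0.03], 1],
    [[0, 0, 0], [-0.1, -0.07, 0], 1],
    [[0, 0, 0], [-0.1, -0.07, 0], 1],
    [[0, 0, 0], [-0.1, -0.07, 0], 1],
    [[0, 0, 0], [-0.1, -0.07, 0], 1],
    [[0, 0, 0], [-0.033, -0.037, 0], 1],
    [[0, 0, 0], [0, 0, 0], 1],
    [[0, 0, 0], [0, 0, 0.02], 1],
    [[0, 0, 0], [0, 0, 0.008], 1],
    [[0, 0, 0], [0, 0, 0], 1],
  ],
)

```text
time_s: 6.45
tool_pos: [0.5772, 0.0417, 0.0449]
ee_rot: [0.0, 1.0, -0.001, 0.0]
ft_force: [0.8, -1.1, -5.4]
opening: 0.0756
gripper_force: 73.7
```

```bash
python3 - <<'E'
from h import *
a=cap('scene')['pixels'];b=cap('side')['pixels']
z=lambda I,x,y:cv2.resize(I[y:y+120,x:x+100],(400,480),interpolation=cv2.INTER_CUBIC)
cv2.imwrite('pics/z2.png',np.hstack([z(a,205,200),z(b,175,145)])[:,:,::-1])
print(arm.observe()['tool_pos'])
E
```

```text
[0.57707491 0.04182963 0.0448797 ]
```

View pics/z2.png

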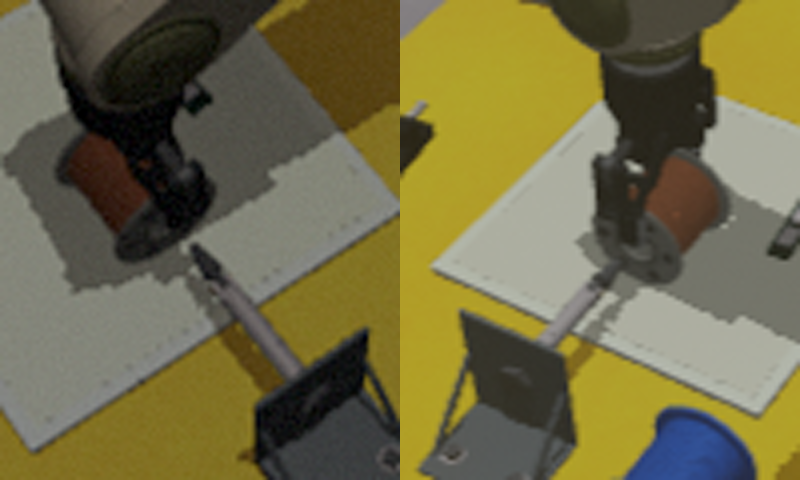

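Emit:
jog_arm(
  targets=[
    [[0, 0, 0], [0, 0, 0.004], 1],
    [[0, 0, 0], [0, 0, 0], -0.8],
    [[0, 0, 0], [0, 0, 0], -1],
    [[0, 0, 0], [0, 0, 0], -1],
    [[0, 0, 0], [0, 0, 0], -1],
    [[0, 0, 0], [0, 0, -0.05], -1],
    [[0, 0, 0], [0, 0, -0.1], -1],
    [[0, 0, 0], [0, 0, -0.2], -1],
    [[0, 0, 0], [0, 0.14, 0], -1],
    [[0, 0, 0], [0, 0.145, 0], -1],
  ],
)

```text
time_s: 7.8
tool_pos: [0.577, -0.0155, 0.1154]
ee_rot: [0.0, 1.0, -0.0, 0.001]
ft_force: [0.3, -0.8, 0.7]
opening: 0.0852
gripper_force: 0.0
```

Emit:
jog_arm(
  targets=[
    [[0, 0, 0.0834], [0, 0, 0], 0.06],
    [[0, 0, 0.0834], [0, 0, 0], 0.06],
    [[0, 0, 0.0834], [0, 0, 0], 0.06],
    [[0, 0, 0.0834], [0, 0, 0], 0.06],
    [[0, 0, 0.0834], [0, 0, 0], 0.06],
    [[0, 0, 0.0834], [0, 0, 0], 0.06],
    [[0, 0, 0.0834], [0, 0, 0], 0.06],
    [[0, 0, 0.0834], [0, 0, 0], 0.06],
    [[0, 0, 0.0834], [0, 0, 0], 0.06],
    [[0, 0, 0], [0, 0, 0], 0.06],
  ],
)

```text
time_s: 9.05
tool_pos: [0.575, -0.0225, 0.1146]
ee_rot: [-0.005, 0.71, -0.704, -0.002]
ft_force: [-0.1, 0.2, 0.6]
opening: 0.0405
gripper_force: 0.0
```

```bash
python3 - <<'E'
from h import *
w=cap('wrist','w3.png');a=cap('scene')['pixels']
cv2.imwrite('pics/z3.png',np.hstack([w['pixels'],cv2.resize(a[180:330,190:290],(240,420))])[:,:,::-1])
print(arm.observe()['tool_pos'])
E
```

```text
[ 0.5749953  -0.02206444  0.11437984]
```

View pics/z3.png

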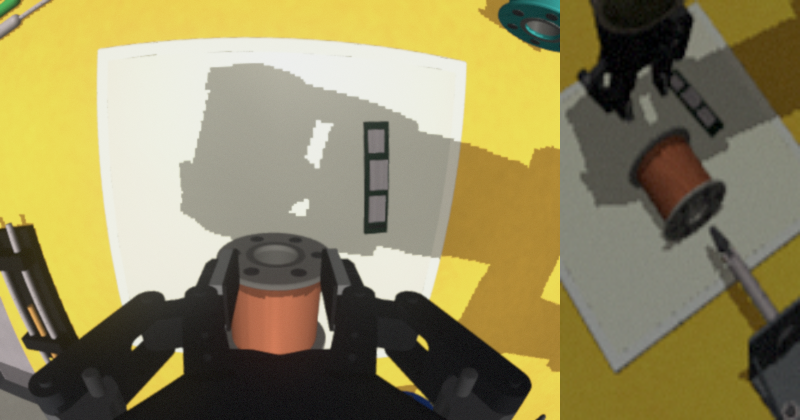

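The reel stands in front of the nose with its -y face toward the wrist camera, bore at (274,255). The fingers are behind it, at columns 235 and 325.

```bash
python3 - <<'E'
from h import *
np.set_printoptions(precision=4,suppress=True)
w=cap('wrist');s=arm.observe();print(s['tool_pos'],R.from_quat(np.roll(s['ee_rot'],-1)).as_matrix(),s['joint_positions'])
for p in((274,255),(217,262),(338,262)):
    print('z=.05',fz(w,*p,.05))
E
```

```text
[ 0.575  -0.022   0.1143] [[ 0.0092 -1.      0.0032]
 [-0.9999 -0.0092  0.0103]
 [-0.0103 -0.0032 -0.9999]] [-0.2466  0.5328  1.4931  0.012   1.1151  2.8806]
z=.05 [0.579  0.0036 0.05  ]
z=.05 [0.6197 0.0101 0.05  ]
z=.05 [0.5334 0.0091 0.05  ]
```

Joint 6 is at its limit, so I'll turn back a half turn the other way.

Emit:
jog_arm(
  targets=[
    [[0, 0, -0.0834], [0, 0, -0.1], 0.06],
    [[0, 0, -0.0834], [0, 0, 0], 0.06],
    [[0, 0, -0.0834], [0, 0, 0], 0.06],
    [[0, 0, -0.0834], [0, 0, 0], 0.06],
    [[0, 0, -0.0834], [0, 0, 0], 0.06],
    [[0, 0, -0.0834], [0, 0, 0], 0.06],
    [[0, 0, -0.0834], [0, 0, 0], 0.06],
    [[0, 0, -0.0834], [0, 0, 0], 0.06],
    [[0, 0, -0.0834], [0, 0, 0], 0.06],
  ],
)

```text
time_s: 10.32
tool_pos: [0.5749, -0.0221, 0.1341]
ee_rot: [-0.005, 1.0, 0.008, 0.001]
ft_force: [-0.3, -0.2, 0.4]
opening: 0.0401
gripper_force: 0.0
```

Emit:
jog_arm(
  targets=[
    [[0, 0, -0.0834], [0, 0, 0], 0.06],
    [[0, 0, -0.0834], [0, 0, 0], 0.06],
    [[0, 0, -0.0834], [0, 0, 0], 0.06],
    [[0, 0, -0.0834], [0, 0, 0], 0.06],
    [[0, 0, -0.0834], [0, 0, 0], 0.06],
    [[0, 0, -0.0834], [0, 0, 0], 0.06],
    [[0, 0, -0.0834], [0, 0, 0], 0.06],
    [[0, 0, -0.0834], [0, 0, 0], 0.06],
    [[0, 0, -0.0834], [0, 0, 0], 0.06],
    [[0, 0, 0], [0, 0, 0], 0.06],
  ],
)

```text
time_s: 11.58
tool_pos: [0.5749, -0.0221, 0.1341]
ee_rot: [-0.003, 0.703, 0.711, 0.005]
ft_force: [0.5, 0.9, -0.4]
opening: 0.04
gripper_force: 0.0
```

```bash
cat > st.py <<'E'
from h import *
np.set_printoptions(precision=4,suppress=True)
s=arm.observe();M=R.from_quat(np.roll(s['ee_rot'],-1)).as_matrix()
W=np.array([[0,1,0],[1,0,0],[0,0,-1.]])  # tool x=+y, tool y=+x, z down
print(s['tool_pos'],'turn to square (fractions):',np.degrees(R.from_matrix(M.T@W).as_rotvec())/120,s['joint_positions'],s['ft_force'],s['time_s'])
E
python3 st.py
```

```text
[ 0.5749 -0.0221  0.1341] turn to square (fractions): [ 0.0014 -0.005   0.005 ] [-0.2469  0.5099  1.4732  0.0118  1.1583 -0.2621] [ 0.5265  0.9377 -0.4084] 11.575
```

Emit:
jog_arm(
  targets=[
    [[0.0014, -0.005, 0.005], [0, 0.01, 0], 0.06],
    [[0, 0, 0], [0, 0, 0.16], 0.06],
    [[0, 0, 0], [0, 0, 0.16], 0.06],
    [[0, 0, 0], [0, 0, 0.16], 0.06],
    [[0, 0, 0], [0, 0, 0], 0.06],
    [[0, 0, 0], [0.02, 0, 0], 0.06],
    [[0, 0, 0], [0.02, 0, 0], 0.06],
    [[0, 0, 0], [0.02, 0, 0], 0.06],
    [[0, 0, 0], [0.02, 0, 0], 0.06],
    [[0, 0, 0], [0.02, 0, 0], 0.06],
    [[0, 0, 0], [0.02, 0, 0], 0.06],
  ],
)

```text
time_s: 12.95
tool_pos: [0.5775, 0.0007, 0.0389]
ee_rot: [0.001, 0.707, 0.708, 0.0]
ft_force: [0.4, -7.4, 4.5]
opening: 0.0402
gripper_force: 0.0
```

```bash
python3 st.py
```

```text
[0.5775 0.0007 0.0389] turn to square (fractions): [0.001  0.0009 0.0006] [-0.2008  0.6385  1.5418 -0.0019  0.9589 -0.201 ] [ 0.4005 -7.3963  4.4732] 12.95
```

Emit:
jog_arm(
  targets=[
    [[0, 0, 0], [0.02, 0, 0], 0.06],
    [[0, 0, 0], [0.02, 0, 0], 0.06],
    [[0, 0, 0], [0.02, 0, 0], 0.06],
    [[0, 0, 0], [0.02, 0, 0], 0.06],
    [[0, 0, 0], [0.02, 0, 0], 0.06],
    [[0, 0, 0], [0.02, 0, 0], 0.06],
    [[0, 0, 0], [0.02, 0, 0], 0.06],
    [[0, 0, 0], [0.02, 0, 0], 0.06],
    [[0, 0, 0], [0.02, 0, 0], 0.06],
    [[0, 0, 0], [0.02, 0, 0], 0.06],
  ],
)

```text
time_s: 14.2
tool_pos: [0.5775, 0.0408, 0.0389]
ee_rot: [0.001, 0.707, 0.708, 0.0]
ft_force: [0.6, -7.9, 4.2]
opening: 0.0401
gripper_force: 0.0
```

```bash
python3 - <<'E'
from h import *
a=cap('scene')['pixels'];b=cap('side')['pixels'];w=cap('wrist')['pixels']
z=lambda I,x,y:cv2.resize(I[y:y+120,x:x+100],(250,300),interpolation=cv2.INTER_CUBIC)
cv2.imwrite('pics/z4.png',np.hstack([z(a,205,200),z(b,175,145),cv2.resize(w[140:440,180:440],(260,300))])[:,:,::-1])
E
```

```text
(no output)
```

View pics/z4.png

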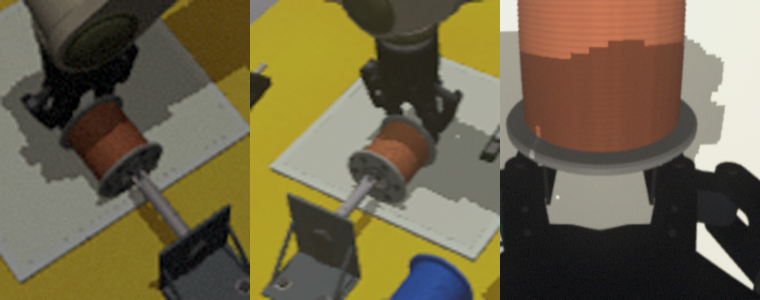

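The nose has entered the bore and the reel is square, so I'll keep pushing.

Emit:
jog_arm(
  targets=[
    [[0, 0, 0], [0.02, 0, 0], 0.06],
    [[0, 0, 0], [0.02, 0, 0], 0.06],
    [[0, 0, 0], [0.02, 0, 0], 0.06],
    [[0, 0, 0], [0.02, 0, 0], 0.06],
    [[0, 0, 0], [0.02, 0, 0], 0.06],
    [[0, 0, 0], [0.02, 0, 0], 0.06],
    [[0, 0, 0], [0.02, 0, 0], 0.06],
    [[0, 0, 0], [0.02, 0, 0], 0.06],
    [[0, 0, 0], [0.02, 0, 0], 0.06],
    [[0, 0, 0], [0.02, 0, 0], 0.06],
    [[0, 0, 0], [0.02, 0, 0], 0.06],
    [[0, 0, 0], [0.02, 0, 0], 0.06],
  ],
)

```text
time_s: 15.85
tool_pos: [0.5771, 0.089, 0.0386]
ee_rot: [0.001, 0.707, 0.708, -0.0]
ft_force: [-0.3, -8.3, 4.2]
opening: 0.0406
gripper_force: 0.6
```

Emit:
jog_arm(
  targets=[
    [[0, 0, 0], [0.02, 0, 0], 0.06],
    [[0, 0, 0], [0.02, 0, 0], 0.06],
    [[0, 0, 0], [0.02, 0, 0], 0.06],
    [[0, 0, 0], [0.02, 0, 0], 0.06],
    [[0, 0, 0], [0.02, 0, 0], 0.06],
    [[0, 0, 0], [0.02, 0, 0], 0.06],
    [[0, 0, 0], [0.02, 0, 0], 0.06],
    [[0, 0, 0], [0.02, 0, 0], 0.06],
    [[0, 0, 0], [0.02, 0, 0], 0.06],
  ],
)

```text
time_s: 16.98
tool_pos: [0.577, 0.125, 0.0385]
ee_rot: [0.001, 0.707, 0.708, -0.0]
ft_force: [0.0, -7.3, 4.8]
opening: 0.0397
gripper_force: 0.6
```

Emit:
jog_arm(
  targets=[
    [[0, 0, 0], [0.01, 0, 0], 0.06],
    [[0, 0, 0], [0.01, 0, 0], 0.06],
    [[0, 0, 0], [0.01, 0, 0], 0.06],
    [[0, 0, 0], [0.01, 0, 0], 0.06],
    [[0, 0, 0], [0.01, 0, 0], 0.06],
    [[0, 0, 0], [0.01, 0, 0], 0.06],
    [[0, 0, 0], [0.01, 0, 0], 0.06],
  ],
)

```text
time_s: 17.85
tool_pos: [0.5766, 0.1393, 0.0381]
ee_rot: [0.0, 0.707, 0.708, -0.0]
ft_force: [0.7, -3.8, -1.5]
opening: 0.0401
gripper_force: 0.0
```

Emit:
jog_arm(
  targets=[
    [[0, 0, 0], [0.005, 0, 0], 0.06],
    [[0, 0, 0], [0.005, 0, 0], 0.06],
    [[0, 0, 0], [0.005, 0, 0], 0.06],
    [[0, 0, 0], [0.005, 0, 0], 0.06],
    [[0, 0, 0], [0, 0, 0], 0.06],
  ],
)

```text
time_s: 18.48
tool_pos: [0.5766, 0.1434, 0.0381]
ee_rot: [0.0, 0.707, 0.708, -0.0]
ft_force: [-0.6, -4.8, 2.5]
opening: 0.0399
gripper_force: 0.0
```

Emit:
jog_arm(
  targets=[
    [[0, 0, 0], [0.005, 0, 0], 0.06],
    [[0, 0, 0], [0.005, 0, 0], 0.06],
    [[0, 0, 0], [0, 0, 0], 0.06],
  ],
)

```text
time_s: 18.85
tool_pos: [0.5766, 0.1438, 0.0382]
ee_rot: [0.001, 0.707, 0.708, -0.001]
ft_force: [-1.6, -14.6, 4.2]
opening: 0.0399
gripper_force: 0.0
```

Emit:
jog_arm(
  targets=[
    [[0, 0, 0], [0.005, 0, 0], 0.06],
    [[0, 0, 0], [0.005, 0, 0], 0.06],
    [[0, 0, 0], [0, 0, 0], 0.06],
  ],
)

```text
time_s: 19.23
tool_pos: [0.5766, 0.144, 0.0382]
ee_rot: [0.001, 0.707, 0.707, -0.002]
ft_force: [-2.9, -26.9, 5.7]
opening: 0.04
gripper_force: 0.0
```

The force is climbing and y has stopped at 0.144, so the reel is against the shoulder. Now I'll back off, rise, close the fingers and fold the nose.

Emit:
jog_arm(
  targets=[
    [[0, 0, 0], [-0.02, 0, 0], 0.06],
    [[0, 0, 0], [-0.04, 0, 0], 0.06],
    [[0, 0, 0], [0, 0, -0.1], 0.06],
    [[0, 0, 0], [0, 0, -0.2], 0.06],
    [[0, 0, 0], [-0.13, 0, 0], 1],
    [[0, 0, 0], [0, 0, 0], 1],
    [[0, 0, 0], [0, 0, 0], 1],
    [[0, 0, 0], [0, 0, 0], 1],
    [[0, 0, 0], [0, 0, 0], 1],
  ],
)

```text
time_s: 20.35
tool_pos: [0.5765, 0.1101, 0.0977]
ee_rot: [-0.0, 0.706, 0.708, -0.0]
ft_force: [0.2, -1.0, 0.8]
opening: 0.0001
gripper_force: 0.0
```

```bash
python3 - <<'E'
from h import *
a=cap('scene')['pixels'];b=cap('side')['pixels'];w=cap('wrist')['pixels']
z=lambda I,x,y:cv2.resize(I[y:y+120,x:x+100],(250,300),interpolation=cv2.INTER_CUBIC)
cv2.imwrite('pics/z5.png',np.hstack([z(a,225,210),z(b,165,165),cv2.resize(w[120:420,150:410],(260,300))])[:,:,::-1])
E
python3 st.py
```

```text
[0.5766 0.1098 0.0979] turn to square (fractions): [-0.0001 -0.      0.0008] [-0.0112  0.5769  1.4673  0.      1.0975 -0.013 ] [ 0.2845  0.6189 -0.3041] 20.5
```

View pics/z5.png

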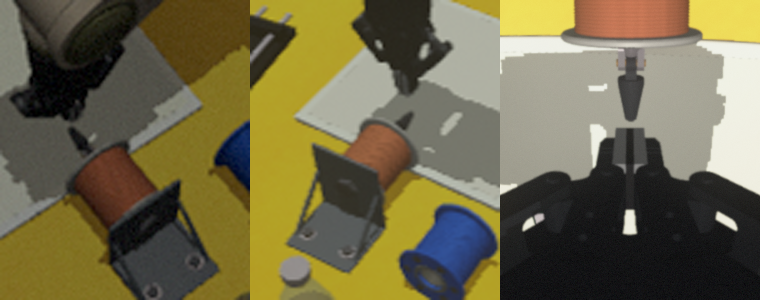

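The reel hangs home with the nose sticking out in front of it, and the fingers are shut above the nose tip. I'll press down.

Emit:
jog_arm(
  targets=[
    [[0, 0, 0], [-0.015, 0, 0.08], 1],
    [[0, 0, 0], [0, 0, 0.06], 1],
    [[0, 0, 0], [0, 0, 0.03], 1],
    [[0, 0, 0], [0, 0, 0.03], 1],
    [[0, 0, 0], [0, 0, 0.03], 1],
    [[0, 0, 0], [0, 0, 0.03], 1],
    [[0, 0, 0], [0, 0, 0.03], 1],
    [[0, 0, 0], [0, 0, 0.03], 1],
    [[0, 0, 0], [0, 0, 0.03], 1],
  ],
)

```text
time_s: 21.62
tool_pos: [0.5766, 0.1067, 0.0276]
ee_rot: [-0.0, 0.707, 0.708, -0.0]
ft_force: [0.5, 0.7, 0.7]
opening: 0.0002
gripper_force: 0.2
```

Emit:
jog_arm(
  targets=[
    [[0, 0, 0], [0.02, 0, 0], 1],
    [[0, 0, 0], [0.02, 0, 0], 1],
    [[0, 0, 0], [0.01, 0, 0], 1],
    [[0, 0, 0], [0.01, 0, 0], 1],
    [[0, 0, 0], [0, 0, 0], 1],
  ],
)

```text
time_s: 22.25
tool_pos: [0.5766, 0.1189, 0.0281]
ee_rot: [-0.0, 0.707, 0.708, 0.0]
ft_force: [-0.3, 0.1, 0.3]
opening: 0.0001
gripper_force: 0.0
```

Emit:
jog_arm(
  targets=[
    [[0, 0, 0], [0.01, 0, 0], 1],
    [[0, 0, 0], [0.005, 0, 0], 1],
    [[0, 0, 0], [0.005, 0, 0], 1],
    [[0, 0, 0], [0, 0, 0], 1],
  ],
)

```text
time_s: 22.75
tool_pos: [0.5765, 0.1221, 0.0278]
ee_rot: [0.0, 0.707, 0.708, -0.001]
ft_force: [-0.7, -5.2, -2.6]
opening: -0.0001
gripper_force: 2.8
```

Emit:
jog_arm(
  targets=[
    [[0, 0, 0], [0.005, 0, 0], 1],
    [[0, 0, 0], [0.005, 0, 0], 1],
    [[0, 0, 0], [0, 0, 0], 1],
  ],
)

```text
time_s: 23.12
tool_pos: [0.5765, 0.1224, 0.0277]
ee_rot: [0.001, 0.707, 0.708, -0.002]
ft_force: [-0.4, -16.0, -2.0]
opening: 0.0001
gripper_force: 7.6
```

The nose is at its stop, where I predicted. I'll retreat and check.

Emit:
jog_arm(
  targets=[
    [[0, 0, 0], [-0.03, 0, 0], 1],
    [[0, 0, 0], [-0.15, 0, 0], 1],
    [[0, 0, 0], [-0.1, 0, -0.1], 1],
    [[0, 0, 0], [-0.1, 0, -0.2], 1],
    [[0, 0, 0], [0, 0, -0.2], 1],
    [[0, 0, 0], [0, 0, -0.2], 1],
    [[0, 0, 0], [0, 0, 0], 1],
  ],
)

```text
time_s: 24.0
tool_pos: [0.5782, 0.0485, 0.1727]
ee_rot: [0.003, 0.707, 0.708, 0.003]
ft_force: [-1.2, 0.2, -0.7]
opening: -0.0001
gripper_force: 0.0
```

```bash
python3 - <<'E'
from h import *
a=cap('scene')['pixels'];b=cap('side')['pixels'];w=cap('wrist')['pixels']
z=lambda I,x,y:cv2.resize(I[y:y+160,x:x+140],(260,300),interpolation=cv2.INTER_CUBIC)
cv2.imwrite('pics/z6.png',np.hstack([z(a,200,180),z(b,165,145),cv2.resize(w[60:330,150:410],(270,300))])[:,:,::-1])
E
python3 st.py
```

```text
[0.5764 0.0487 0.1679] turn to square (fractions): [-0.0003 -0.0001  0.0007] [-0.1182  0.4831  1.4208  0.0002  1.2385 -0.1198] [-0.4736 -0.211   0.2312] 24.15
```

View pics/z6.png

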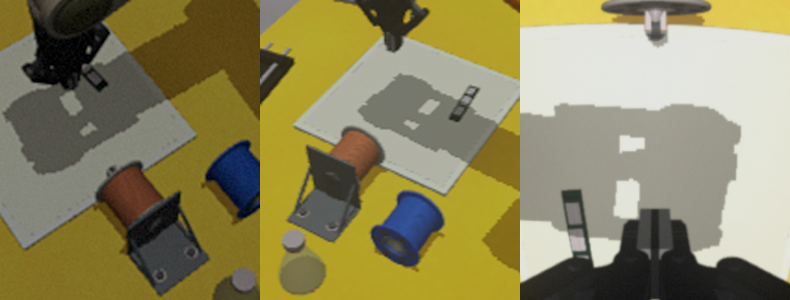

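The reel is home, the nose hangs down in front of it, and the board has not moved. Nothing is touching the robot, so I'll hand it in.

```bash
python3 -c "
from workcell import arm
print(arm.sign_off())"
```

```text
the job is handed in; nothing more can be done
None
```

The copper reel hangs fully home on the smaller holder's spindle with the nose folded down to its stop, and the job was handed in at about 24 s with the board, meter, solder spool and bottle left alone.

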